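# Clear and crack open the sprung curing case

## Robot

A 6-joint arm with a two-finger parallel gripper is mounted at the origin on a cart in front of the work surface, level with it; the furniture and walls round the work are solid. World frame = base frame: x ahead of the robot, y to its left, z up, the work surface at z = 0. Lengths are in mm, angles in rad, forces in N, time in s.
With the tool pointing down it reaches from about 275 to 1000 mm from the base axis. Payload 8.4 kg.
Tool frame: the origin (TCP) lies on the centre line of the jaws, within the pads' length; the fingertips stand r.tip_reach ahead of it and the grasp point (between the pads) lies 11 mm behind it (r.tip_reach is the distance from the TCP to the fingertips, in mm); z points along the fingers, y is the line along which they close (so a half turn about z gives the same grasp; the last joint's range is limited). The gripper opens to 85 mm and grips with 20 to 120 N. Pads are 22 mm wide; open, the fingers measure 114 mm over their backs; the gripper's body (76 mm by 85 mm) begins 54 mm behind the grasp point. The pads swing forward as they close: fully open they stand 13 mm farther back than shut.
Start: joints at [-1.141, 0.353, 1.633, -0, 1.155, -0.002], TCP at [261.565, -567.637, 239.281] pointing down, gripper open.
Joint ranges: [-2.63, 2.63], [-0.92, 2.1], [0.06, 2.66], [-1.3, 4.44], [0, 2.69], [-3.02, 3.02]. Speed limits (rad/s): [2.22, 2.22, 2.79, 3.14, 3.14, 3.14].

## Interface

Orientations are given as [roll, pitch, yaw] about the fixed x, y, z axes, in that order (R = Rz(yaw) Ry(pitch) Rx(roll)).
In Python, from rig import r gives the robot as it stands.
- The arm moves only by the tool carry_out, never from a script. Its argument "targets" is a list of rows, each an object with "dp": the shift along the tool's x, y, z in mm, a list of three; "yaw": the turn about the tool's z in degrees. A call has 1 to 12 rows; each row is the pose to reach, as a shift and turn from the pose commanded when the call began, along the tool's axes at that moment; what a row does not reach only later rows make up. A row lasts 1/8 s, in which the tool goes at most 62.5 mm and 10.7 degrees, less where a joint would pass 70% of its speed; a pose out of reach is approached as far as the arm can. A call with a gripper value outside its range is refused whole. "fingers" is the opening, from -1 (shut) to 1 (fully open), so that 0 is half open, set as the call begins (left out, the last holds). The fingers move at their own pace and stop on an object; "grip_force" is the grip in N (left out, the last holds). Time passes only in rows, so rows that repeat a pose let the fingers close. It gives the time, the measured TCP pose, the force, the opening and the grip force at its end, in the units of the state.
- r.sense(): the state, without advancing time (a new reading comes with each control period).
- r.grab_frame(name): name is "scene" or "top" or "wrist"; returns the picture (420x560x3 uint8, red, green, blue); there is no depth.
- r.get_calibration(name): a dict with "fx", "fy", "cx", "cy" (pixels), "rvec" (rotation vector, rad) and "tvec" (3), from world to camera coordinates, as OpenCV has them. Camera axes: x right, y down, z forward; pixel columns grow to the right and rows downward; lengths in mm; the calibration is good to about 2 mm. A picture is of the moment at which its call begins: read the wrist's pose just before it. get_calibration takes no time and is no camera call; for the wrist camera it gives the pose at the moment of the call.
- r.sign_off(): hands the job in; it is judged then, once.
The state is a dict: "clock": time; "qpos": joint angles; "qvel": joint speeds; "joint_efforts": joint torques, N m; "eef_pos": TCP position; "tcp_rot": TCP orientation; "contact_force": force on the tool from outside, world axes, zero at the start; "wrist_torque": the same for the moment, N m; "opening": opening from 0.0 (shut) to 1.0 (fully open); "grasp_force": force on a finger pad.
Only numpy, scipy, OpenCV 4.12 (cv2) and the standard library are available. Lean on these libraries where they do the work, as an engineer would, in place of code of your own. Each camera call takes 0.05 s, during which the arm holds its last target. There are 200 camera calls.

## Task

Hold the scraper block and, with it rather than with the gripper, wipe the three loose chips off the closed cover of the curing case into the catch tray on its side; then stand the scraper back upright on the table, clear of the case. Now lift the sprung cover by its fin until it slopes the same as the index arm at its left side, without turning the index arm, and finish there, still holding the cover steadily at that angle: do not let go, it would snap shut. Keep the cover shut until the chips are off it, do not swing it far past the index arm, and leave everything else on the table where it is.

Things in the scene. Friction and masses are not known exactly. Their poses are not given: they have to be found in the camera images.
- case: Fixed grey metal case, 200 x 200 mm and 76 mm high, with a flat sprung cover on top. Origin: centre of its underside, on the table. Its -x side is the front (towards the robot), +y its left; z up. It is turned by up to 0.28 rad. The cover's top is a flat plate 82 mm above the table, reaching from x -103 to +103 and y -103 to +103 mm; a rib 6 mm wide and 7 mm high runs along its rear edge (x = +94 mm). Nothing but the fin grip, the rib and the chips stands on it.
- cover (a joint): Angle of the cover: 0 closed, growing as its front edge rises, up to 1.5 rad. It hinges at its rear edge about the case's y axis. A spring and its weight (0.3 kg) always shut it: about 0.63 N m at 0, 0.84 N m at 0.6 and 0.93 N m at 0.9 rad, that is 4 to 6 N up at the fin.
- cover_hinge (a point): Middle of the cover's hinge line, 104.5 mm behind the case's centre and 80 mm above the table; axes as the case's.
- fin_grip (a point): Middle of the upper part of the black fin grip that stands on the front of the cover: an upright plate with a round top, 14 mm thick along the case's y, 34 mm long along x, its top 45 mm above the cover plate. This point lies 28 mm above the plate's upper face, 183 mm from the hinge line along the cover, on its middle line, and moves with the cover. Axes as the cover's: x along the cover towards the hinge, z out of the plate.
- cover_front (a point): Middle of the cover's front edge, 207.5 mm from the hinge; moves with the cover. Axes as the cover's: x runs along the cover towards the hinge.
- index_arm (a joint): Angle of the index arm above level, 0.4 to 0.9 rad, the same sense and zero as the cover's angle: the cover is as marked when its joint has this value. Held by friction.
- index_tip (a point): Free end of the index arm: a steel bar 85 mm long, 10 mm high and 6 mm thick, just outside the left (+y) edge of the cover, 115.5 mm from the middle; it pivots on the cover's hinge line and slopes up towards the front. x runs along the bar towards the pivot.
- tray_middle (a point): Middle of the floor of the catch tray fixed along the right (-y) side of the case: an open grey tray 200 mm (case's x) by 90 mm (y), walls 3 mm thick with their top 43 mm above the table, floor 12 mm above the table. It begins right at the case's wall, below the cover's right edge.
- scraper_middle (a point): Centre (half-way up) of the loose scraper block, which stands on the table to the left of the case: a wooden block 110 mm long (its x), 25 mm thick (y), 52 mm high (z), the lowest 12 mm a rubber foot; 0.14 kg.
- chip_0: Loose white chip, 20 mm across and 9 mm high, on the cover behind the fin. Origin at its underside. All three chips start within x -10 to +50 mm, y -65 to +35 mm of the case's centre.
- chip_1: Like it, 18 mm across, 8 mm high.
- chip_2: Like it, 17 mm across, 10 mm high.
- tweezers: Bystander: tweezers lying in front of the case; leave alone.
- spool_a: Bystander: thread spool, 36 mm across and 44 mm high, left in front of the case; leave alone.
- scissors: Bystander: scissors lying at the right; leave alone.
- pliers: Bystander: pliers lying behind the scraper, to the left; leave alone.
- bottle_a: Bystander: glue bottle, 33 mm across and 102 mm high, behind the case; leave alone.
Things that resemble listed ones, but are neither listed nor needed, are in the scene too. Leave any red look-alike of the part that bears scraper_middle alone.

How it is judged:
By the outcome, as a careful person would: the job done as asked, in the order asked, and still so for the second after the job is handed in, while the arm keeps its last pose, push and grip.
It also fails if it takes over 72 s, if anything falls off the work surface, if the arm or the gripper's body presses on something with over 40 N, if the wrist force passes 120 N, or if a joint passes its speed limit or range.

## Working session

There is one attempt and no reset: what is moved stays moved. The work goes in short steps, Python scripts to look and compute and a tool call to move; the robot and the scene stay as the last step left them, time stands still between calls to the robot, and variables do not carry over. Pictures are saved under pics/ and viewed, at most 11 in all, crops included, and the job is handed in when it is done.

Besides the shell and the picture viewer there is one more tool, called after ">>>" by a JSON object that holds its "op" and its "data". carry_out: Moves the arm, as the interface text tells. Its arguments: {"type":"object","properties":{"targets":{"type":"array","items":{"type":"object","properties":{"dp":{"type":"array","items":{"type":"number"}},"yaw":{"type":"number"}}}},"fingers":{"type":"number"},"grip_force":{"type":"number"}},"required":["targets"]}

```bash
mkdir -p pics; ls
python3 - <<'E'
from rig import r
import cv2,numpy as np
for n in ("scene","top"):
    im=r.grab_frame(n); cv2.imwrite(f"pics/{n}0.png",im[:,:,::-1]); c=r.get_calibration(n); print(n,{k:np.round(v,3).tolist() for k,v in c.items()})
    R,_=cv2.Rodrigues(np.array(c['rvec'],float)); print((-R.T@np.array(c['tvec'])).round(0))
print(r.sense(), r.tip_reach)
E
```

```text
pics
scene {'fx': 497.029, 'fy': 497.029, 'cx': 277.774, 'cy': 215.386, 'rvec': [0.926, -2.111, 1.354], 'tvec': [304.798, 286.426, 894.425]}
[-330.  682.  633.]
top {'fx': 425.244, 'fy': 425.244, 'cx': 284.013, 'cy': 207.709, 'rvec': [2.118, -2.151, 0.156], 'tvec': [-92.628, 579.287, 1334.461]}
[ 362. -116. 1407.]
{'clock': 0.1, 'qpos': array([-1.14135960e+00,  3.53578336e-01,  1.63408233e+00, -4.17711547e-06,
        1.15523064e+00, -2.35227333e-03]), 'qvel': array([-0.0006485 , -0.00102083, -0.00249118, -0.00120381,  0.00017035,
       -0.00040192]), 'joint_efforts': array([ 8.50129454e-04, -6.06356692e+01, -3.42819035e+01,  1.87646106e-04,
        4.07768195e-03, -1.52173766e-05]), 'eef_pos': array([ 261.40249199, -567.22367756,  238.62745026]), 'tcp_rot': array([-3.14029399e+00,  7.64597367e-07,  4.31790686e-01]), 'contact_force': array([ 0.75401851,  0.2030516 , -0.20378594]), 'wrist_torque': array([-0.01990104,  0.04188175,  0.00915874]), 'grasp_force': 0.0, 'opening': 1.0030185257472817} 8.0
```

View pics/scene0.png

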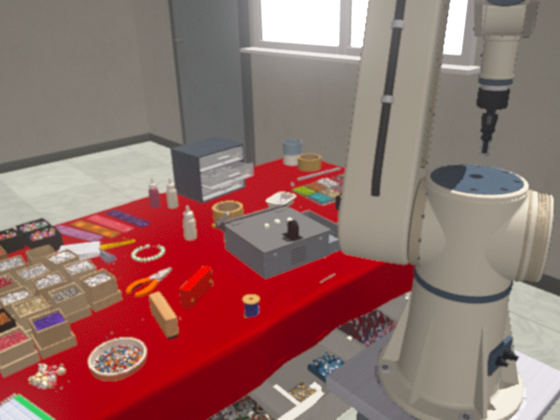

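View pics/top0.png

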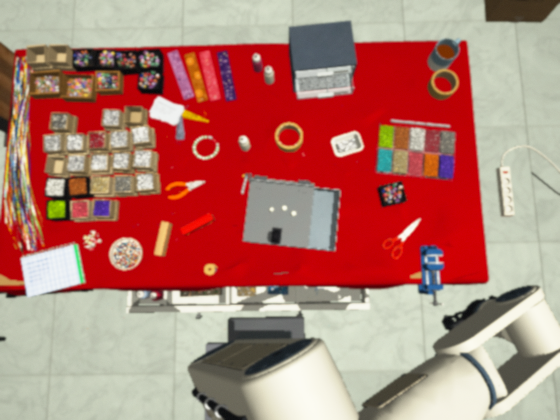

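The scene view shows the case near (280,240), with the fin at (292,229). The wooden scraper is at (163,313) and a red look-alike at (196,285). In the top view the case is at (290,213), the fin at (275,235) and the chips near (272,209), (284,208) and (294,212). There are two scraper candidates in the top view: wood at (163,238) and red at (197,224). The wooden one is the right one, because the task describes a wooden block and says to leave the red one alone. I'll confirm with an enlarged crop.

```bash
cat > h.py <<'E'
import cv2,numpy as np
from rig import r
def cal(n):
    c=r.get_calibration(n); K=np.array([[c['fx'],0,c['cx']],[0,c['fy'],c['cy']],[0,0,1.]])
    rv=np.array(c['rvec'],float); t=np.array(c['tvec'],float); R,_=cv2.Rodrigues(rv); return K,R,t
def ray(C,px):
    K,R,t=C; d=R.T@np.linalg.inv(K)@np.array([px[0],px[1],1.]); return -R.T@t,d/np.linalg.norm(d)
def onz(C,px,z):
    o,d=ray(C,px); return o+d*(z-o[2])/d[2]
def proj(C,p):
    K,R,t=C; q=K@(R@np.array(p,float)+t); return q[:2]/q[2]
E
python3 - <<'E'
from h import *
T=cv2.imread("pics/top0.png");S=cv2.imread("pics/scene0.png")
a=cv2.resize(T[170:290,140:350],None,fx=3.8,fy=3.8,interpolation=cv2.INTER_CUBIC)[:300*2]
b=cv2.resize(S[200:340,140:350],None,fx=3.8,fy=3.8,interpolation=cv2.INTER_CUBIC)
cv2.imwrite("pics/ct.png",a);cv2.imwrite("pics/cs.png",b)
C=cal("top")
for n,p,z in (("wood",(163,238),52),("red",(197,224),52),("fin",(275,235),120),("chips",(284,209),86),("spool",(210,269),44),("arm",(245,182),100)): print(n,onz(C,p,z).round(0))
E
```

```text
wood [485. 287.  52.]
red [528. 179.  52.]
fin [482. -74. 120.]
chips [ 567. -102.   86.]
spool [384. 137.  44.]
arm [653.  19. 100.]
```

View pics/ct.png

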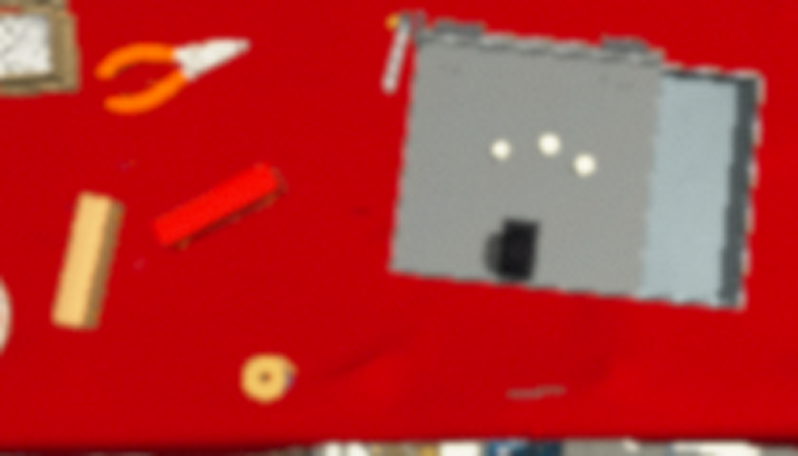

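The crop confirms it: the wooden block at crop (87,262), which is top (163,239), is the scraper, and the red block at (220,205) is the decoy. The fin is at (515,250), the chips at (501,149), (549,144) and (584,164), and the index arm runs from (410,20) to (390,90). Next is rough geometry, then a closer look with the wrist camera.

Run:
```python
from h import *
C=cal("top"); f=lambda p,z:onz(C,(p[0]/3.8+140-.4,p[1]/3.8+170-.4),z)
w=[f(p,52) for p in ((80,195),(107,198),(80,325),(53,320))]
print("wood",np.mean(w,0).round(1)); d=w[0]-w[3]; print("yaw",np.arctan2(d[1],d[0]),np.linalg.norm(d), np.linalg.norm(w[0]-w[1]))
k=[f(p,82) for p in ((390,270),(412,40),(640,293),(662,68))]
print(np.round(k,0)); d=k[1]-k[0]; e=k[0]-k[2]; print("yaw",np.arctan2(d[1],d[0]),np.arctan2(-e[0],e[1]),np.mean(k,0).round(0))
print([f(p,91).round(0)[:2] for p in ((501,149),(549,144),(584,164))])
W=r.get_calibration("wrist"); K,R,t=cal("wrist"); o=-R.T@t; print("wristcam",o.round(1),K, "axes\n",R.round(3), r.sense()['eef_pos'])
```

```text
wood [485.6 294.8  52. ]
yaw -0.18264455014249176 107.03161249343606 23.238513621815184
[[ 470.   30.   82.]
 [ 663.   12.   82.]
 [ 448. -175.   82.]
 [ 635. -198.   82.]]
yaw -0.09472635263159897 -0.10701316155505516 [554. -83.  82.]
[array([568., -63.]), array([ 571., -102.]), array([ 554., -131.])]
wristcam [ 320.9 -541.   372.6] [[314.92835083   0.         273.90853735]
 [  0.         314.92835083 209.80257475]
 [  0.           0.           1.        ]] axes
 [[ 0.419 -0.908 -0.001]
 [-0.877 -0.405  0.26 ]
 [-0.237 -0.108 -0.966]] [ 261.40249199 -567.22367756  238.62745026]
```

>>> {"op": "carry_out", "data": {"targets": [{"dp": [35, -31, -20], "yaw": 3}, {"dp": [75, -67, -50], "yaw": 6}, {"dp": [115, -103, -80], "yaw": 9}, {"dp": [155, -140, -101], "yaw": 12}, {"dp": [195, -176, -101], "yaw": 15}, {"dp": [235, -212, -101], "yaw": 18}, {"dp": [275, -248, -101], "yaw": 21}, {"dp": [315, -284, -101], "yaw": 24}, {"dp": [355, -320, -101], "yaw": 27}, {"dp": [390, -350, -101], "yaw": 30}, {"dp": [411, -369, -101], "yaw": 30.5}, {"dp": [411, -369, -101], "yaw": 30.5}]}}

```text
clock: 1.6
eef_pos: [480.7, -59.0, 339.9]
tcp_rot: [-3.141, 0.001, -0.098]
contact_force: [-0.7, -1.0, -0.4]
opening: 1.002
grasp_force: 0.0
```

Run:
```python
from h import *
s=r.sense(); print(s['clock'],s['eef_pos'],s['tcp_rot'],s['qpos'].round(2))
C=cal("wrist"); im=r.grab_frame("wrist"); np.savez("w1.npz",K=C[0],R=C[1],t=C[2],im=im); cv2.imwrite("pics/w1.png",cv2.resize(im[:,:,::-1],(800,600),interpolation=cv2.INTER_CUBIC))
```

```text
1.6 [480.69094752 -59.02529661 339.93293458] [-3.14133929e+00  6.28278099e-04 -9.77040061e-02] [-0.13  0.04  1.8   0.    1.3   1.54]
```

View pics/w1.png

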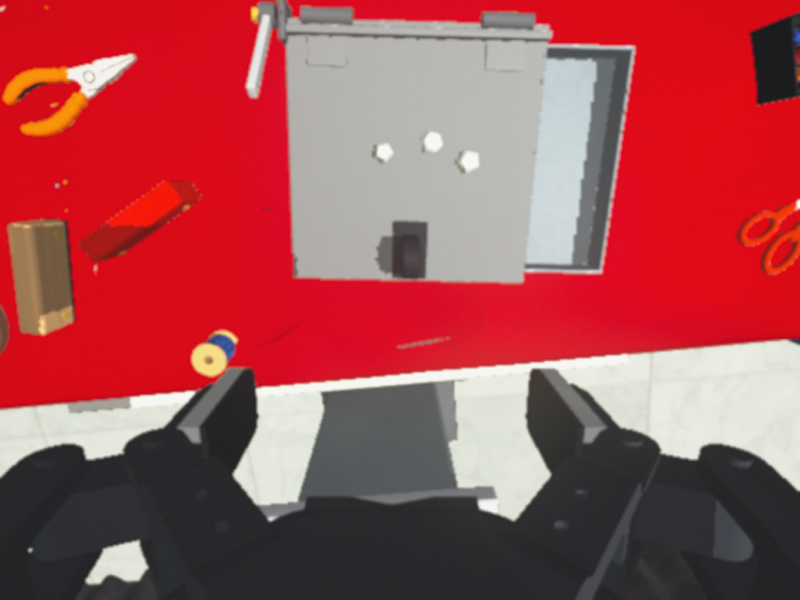

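The wrist view at 800x600 shows the cover corners at front-left (295,279) and front-right (525,283). The chips are at (383,151), (432,141) and (468,161), the fin at (410,245) and the index arm from (268,18) to (252,95). The scraper is at (42,275), at the left edge.

Run:
```python
from h import *
z=np.load("w1.npz"); C=(z['K'],z['R'],z['t']); f=lambda p,h:onz(C,((p[0]+.5)/1.42857-.5,(p[1]+.5)/1.42857-.5),h)
im=z['im'].astype(int)
# gray plate mask
g=(np.ptp(im,axis=2)<18)&(im.mean(2)>105)&(im.mean(2)<190); g[:30]=0; g[205:]=0; g[:, :195]=0; g[:,385:]=0
# edge fits: left edge per row, front edge per col
rows=range(60,185,5); L=[(np.where(g[v])[0].min()-.5,v) for v in rows]
cols=range(215,360,5); F=[(u,np.where(g[:,u])[0].max()+.5) for u in cols if not 270<u<305]
def fit(P):
    X=np.array([onz(C,p,82) for p in P])[:,:2]; vx,vy,x,y=cv2.fitLine(X.astype(np.float32),cv2.DIST_HUBER,0,.01,.01).ravel(); 
    e=(X-[x,y])@[-vy,vx]; print("fit",vx,vy,x,y,"ang",np.arctan2(vy,vx),"rms",e.std()); return np.array([x,y]),np.array([vx,vy])
p,d=fit(L); q,e=fit(F)
if d[0]<0:d=-d
a=np.linalg.solve(np.c_[d,-e],q-p); c=p+d*a[0]; print("corner FL",c)
yaw=np.arctan2(d[1],d[0]); ex=np.array([np.cos(yaw),np.sin(yaw)]); ey=np.array([-ex[1],ex[0]])
ctr=c+103*ex-103*ey; print("case",ctr,yaw, "FR expect", c-206*ey, f((525,283),82))
for m in ((383,151),(432,141),(468,161)):
    w=f(m,87)[:2]-ctr; print("chip",w@ex,w@ey)
m=(im.max(2)<70); m[:150]=0;m[200:]=0;m[:,:273]=0;m[:,305:]=0
for h,pt in ((127,(410,222)),(127,(410,277))):
    w=f(pt,h)[:2]-ctr; print("fin ",w@ex,w@ey)
# index arm tip: intersect rays with plane y_case=115.5
for n,pt in (("tip",(252,95)),("piv",(268,18))):
    o,dd=ray(C,((pt[0]+.5)/1.42857-.5,(pt[1]+.5)/1.42857-.5)); s=(115.5-(o[:2]-ctr)@ey)/(dd[:2]@ey); P=o+s*dd; print(n,(P[:2]-ctr)@ex,P[2])
```

```text
fit 0.9932954 -0.115603976 558.2794 16.513695 ang -0.11586304 rms 0.41142664976640014
fit 0.1205471 0.9927076 459.42996 -71.558464 ang 1.4499553 rms 0.4217015016047411
corner FL [471.3533    26.630527]
case [561.7555   -87.586105] -0.11586304 FR expect [ 447.53888 -177.98833] [ 444.58708491 -176.49768207   82.        ]
chip 3.3138755905667825 26.39348741754294
chip 11.792841249456528 -13.333772565631637
chip -3.188814745631236 -43.58010928736852
fin  -50.01416393593578 4.30855062516315
fin  -92.87323735842001 3.0424200987032473
tip 35.120117930702826 140.09919122265717
piv 98.20924320903991 86.28455580868422
```

>>> {"op": "carry_out", "data": {"targets": [{"dp": [-4, -41, 5], "yaw": 1}, {"dp": [-7, -90, 10], "yaw": 2}, {"dp": [-11, -140, 20], "yaw": 3}, {"dp": [-15, -190, 30], "yaw": 4}, {"dp": [-20, -240, 40], "yaw": 5}, {"dp": [-24, -290, 40], "yaw": 5}, {"dp": [-27, -328, 40], "yaw": 5}, {"dp": [-27, -328, 40], "yaw": 5}, {"dp": [-27, -328, 40], "yaw": 5}], "fingers": 0.2}}

```text
clock: 2.78
eef_pos: [486.5, 267.1, 300.0]
tcp_rot: [3.141, 0.0, -0.188]
contact_force: [0.7, -0.7, -0.8]
opening: 0.601
grasp_force: 0.0
```

Run:
```python
from h import *
s=r.sense(); print(s['clock'],s['eef_pos'],s['tcp_rot'],s['opening'],r.tip_reach)
C=cal("wrist"); im=r.grab_frame("wrist"); np.savez("w2.npz",K=C[0],R=C[1],t=C[2],im=im); cv2.imwrite("pics/w2.png",cv2.resize(im[:,:,::-1],(800,600),interpolation=cv2.INTER_CUBIC))
```

```text
2.775 [486.52731984 267.10369729 300.03241404] [ 3.14054038e+00  3.19402790e-04 -1.88206011e-01] 0.6006748207774582 8.0
```

View pics/w2.png

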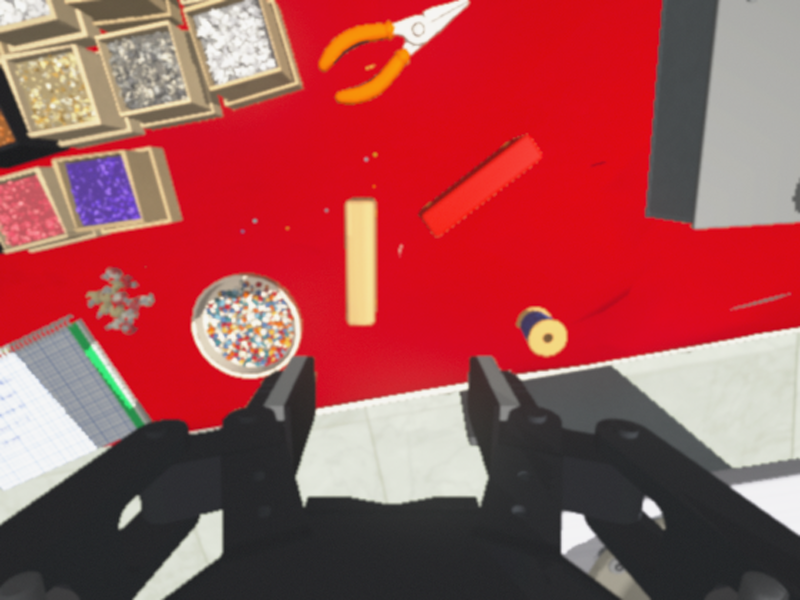

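The block's top face spans (345–377, 199–326) and lies nearly parallel to the tool. The bead bowl is at its left and the red decoy at its right, about 45 mm away.

```bash
cat > face.py <<'E'
from h import *
def face(fn):
    z=np.load(fn); C=(z['K'],z['R'],z['t']); im=z['im'].astype(int)
    m=((im[:,:,1]>120)&(im[:,:,0]-im[:,:,2]>40)).astype(np.uint8); m[:125]=0;m[240:]=0;m[:,:225]=0;m[:,285:]=0
    m[:,:]=m; c=max(cv2.findContours(m,cv2.RETR_EXTERNAL,cv2.CHAIN_APPROX_NONE)[0],key=cv2.contourArea)
    P=np.array([onz(C,p,52) for p in c[:,0].astype(float)])[:,:2].astype(np.float32)
    return cv2.minAreaRect(P)
E
python3 - <<'E'
from face import *
s=r.sense(); (cx,cy),(w,h),a=face("w2.npz"); print(cx,cy,w,h,a, np.radians(a), np.radians(a-90))
y=s['tcp_rot'][2]; d=np.array([cx,cy])-s['eef_pos'][:2]; print("tool dx,dy",d@[np.cos(y),np.sin(y)],d@[np.sin(y),-np.cos(y)])
E
```

```text
485.49554443359375 292.8789978027344 25.256933212280273 108.84237670898438 77.96802520751953 1.360798751149151 -0.20999757564574564
tool dx,dy -5.9416841882572315 -25.28976728383304
```

>>> {"op": "carry_out", "data": {"targets": [{"dp": [-3, -12, 20], "yaw": 0.6}, {"dp": [-6, -25, 50], "yaw": 1.2}, {"dp": [-6, -25, 90], "yaw": 1.2}, {"dp": [-6, -25, 130], "yaw": 1.2}, {"dp": [-6, -25, 170], "yaw": 1.2}, {"dp": [-6, -25, 200], "yaw": 1.2}, {"dp": [-6, -25, 230], "yaw": 1.2}, {"dp": [-6, -25, 255], "yaw": 1.2}, {"dp": [-6, -25, 268], "yaw": 1.2}, {"dp": [-6, -25, 275], "yaw": 1.2}, {"dp": [-6, -25, 275], "yaw": 1.2}]}}

```text
clock: 4.2
eef_pos: [485.5, 294.0, 25.5]
tcp_rot: [-3.141, -0.0, -0.209]
contact_force: [0.5, 0.0, 0.2]
opening: 0.604
grasp_force: 0.0
```

>>> {"op": "carry_out", "data": {"targets": [{"dp": [0, 0, 0], "yaw": 0}, {"dp": [0, 0, 0], "yaw": 0}, {"dp": [0, 0, 0], "yaw": 0}, {"dp": [0, 0, 0], "yaw": 0}, {"dp": [0, 0, 0], "yaw": 0}, {"dp": [0, 0, 0], "yaw": 0}, {"dp": [0, 0, 0], "yaw": 0}, {"dp": [0, 0, 0], "yaw": 0}], "fingers": -1, "grip_force": 50}}

```text
clock: 5.2
eef_pos: [485.8, 294.6, 26.2]
tcp_rot: [-3.141, -0.001, -0.208]
contact_force: [-1.1, -0.2, 6.2]
opening: 0.28
grasp_force: 49.9
```

>>> {"op": "carry_out", "data": {"targets": [{"dp": [0, 0, -20], "yaw": 0}, {"dp": [0, 0, -60], "yaw": 0}, {"dp": [0, 0, -110], "yaw": 0}, {"dp": [5, 10, -160], "yaw": 0}, {"dp": [25, 45, -194], "yaw": -1}, {"dp": [50, 90, -194], "yaw": -2}, {"dp": [75, 136, -194], "yaw": -3}, {"dp": [100, 182, -194], "yaw": -4}, {"dp": [125, 228, -194], "yaw": -5.2}, {"dp": [148, 270, -194], "yaw": -5.2}, {"dp": [163, 297, -194], "yaw": -5.2}, {"dp": [163, 297, -194], "yaw": -5.2}]}}

```text
clock: 6.7
eef_pos: [583.4, -32.0, 219.2]
tcp_rot: [3.141, -0.0, -0.121]
contact_force: [0.7, -0.6, -1.5]
opening: 0.287
grasp_force: 49.4
```

Run:
```python
from h import *
s=r.sense(); print(s['clock'],s['eef_pos'],s['tcp_rot'],s['opening'],s['grasp_force'],s['contact_force'])
p=s['eef_pos'][:2]-[561.8,-87.6]; print(p@[.9933,-.1156],p@[.1156,.9933])
C=cal("wrist"); im=r.grab_frame("wrist"); np.savez("w3.npz",K=C[0],R=C[1],t=C[2],im=im); cv2.imwrite("pics/w3.png",cv2.resize(im[:,:,::-1],(800,600),interpolation=cv2.INTER_CUBIC))
```

```text
6.7 [583.39178635 -31.96906404 219.23140764] [ 3.14130665e+00 -1.27589186e-04 -1.20539665e-01] 0.2866563254311014 49.38621461391449 [ 0.66073974 -0.58760164 -1.46693368]
15.016185185430075 57.754219189463406
```

View pics/w3.png

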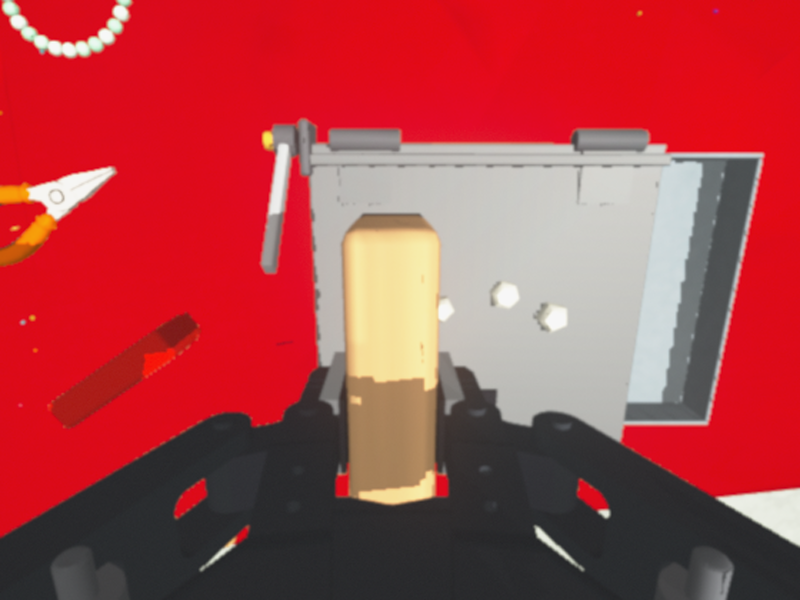

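The block is held upright at (390,330), left of the chips at (445,308), (506,295) and (552,318). The rib and index arm, whose tip is at (269,270), are clear of it. I'll descend to hover 2 mm above the plate.

>>> {"op": "carry_out", "data": {"targets": [{"dp": [0, -4, 20], "yaw": 0}, {"dp": [0, -4, 45], "yaw": 0}, {"dp": [0, -4, 65], "yaw": 0}, {"dp": [0, -4, 82], "yaw": 0}, {"dp": [0, -4, 95], "yaw": 0}, {"dp": [0, -4, 102], "yaw": 0}, {"dp": [0, -4, 107], "yaw": 0}, {"dp": [0, -4, 109], "yaw": 0}, {"dp": [0, -4, 109], "yaw": 0}]}}

```text
clock: 7.88
eef_pos: [583.8, -26.2, 110.5]
tcp_rot: [-3.142, -0.0, -0.118]
contact_force: [-0.2, 1.1, -1.8]
opening: 0.288
grasp_force: 49.4
```

>>> {"op": "carry_out", "data": {"targets": [{"dp": [0, 8, 0], "yaw": 0}, {"dp": [0, 18, 0], "yaw": 0}, {"dp": [0, 28, 0], "yaw": 0}, {"dp": [0, 38, 0], "yaw": 0}, {"dp": [0, 48, 0], "yaw": 0}, {"dp": [0, 58, 0], "yaw": 0}, {"dp": [0, 68, 0], "yaw": 0}, {"dp": [0, 78, 0], "yaw": 0}, {"dp": [0, 88, 0], "yaw": 0}, {"dp": [0, 98, 0], "yaw": 0}, {"dp": [0, 108, 0], "yaw": 0}, {"dp": [0, 118, 0], "yaw": 0}]}}

```text
clock: 9.38
eef_pos: [569.7, -144.0, 110.3]
tcp_rot: [-3.142, -0.0, -0.118]
contact_force: [0.4, 0.3, -1.1]
opening: 0.284
grasp_force: 49.3
```

>>> {"op": "carry_out", "data": {"targets": [{"dp": [0, 8, 0], "yaw": 0}, {"dp": [0, 16, 0], "yaw": 0}, {"dp": [0, 24, 0], "yaw": 0}, {"dp": [0, 32, 0], "yaw": 0}, {"dp": [0, 40, 0], "yaw": 0}, {"dp": [0, 48, 0], "yaw": 0}, {"dp": [0, 56, 0], "yaw": 0}, {"dp": [0, 64, 0], "yaw": 0}, {"dp": [0, 64, 0], "yaw": 0}, {"dp": [0, 64, 0], "yaw": 0}]}}

```text
clock: 10.62
eef_pos: [562.1, -206.8, 110.2]
tcp_rot: [-3.141, 0.0, -0.118]
contact_force: [0.2, 0.1, -0.5]
opening: 0.283
grasp_force: 49.3
```

>>> {"op": "carry_out", "data": {"targets": [{"dp": [0, 0, -20], "yaw": 0}, {"dp": [-5, 0, -60], "yaw": 0}, {"dp": [-15, 0, -110], "yaw": 0}, {"dp": [-25, 0, -160], "yaw": 0}, {"dp": [-30, -40, -190], "yaw": 0}, {"dp": [-30, -80, -200], "yaw": 0}, {"dp": [-30, -100, -200], "yaw": 0}, {"dp": [-30, -100, -200], "yaw": 0}]}}

```text
clock: 11.62
eef_pos: [544.0, -102.9, 309.7]
tcp_rot: [3.141, 0.001, -0.116]
contact_force: [0.6, -0.3, -2.1]
opening: 0.29
grasp_force: 49.5
```

Run:
```python
from h import *
s=r.sense(); print(s['clock'],s['eef_pos'],s['tcp_rot'])
C=cal("wrist"); im=r.grab_frame("wrist"); np.savez("w4.npz",K=C[0],R=C[1],t=C[2],im=im); cv2.imwrite("pics/w4.png",cv2.resize(im[:,:,::-1],(800,600),interpolation=cv2.INTER_CUBIC))
```

```text
11.625 [ 544.02183985 -102.9075482   309.71867538] [ 3.14149335e+00  8.18213768e-04 -1.15677992e-01]
```

View pics/w4.png

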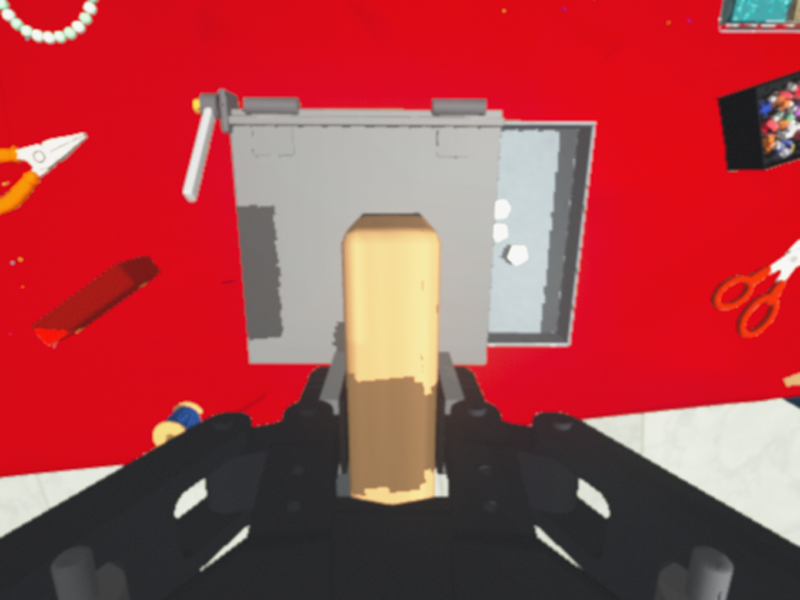

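All three chips are in the tray, at (502,209), (500,232) and (516,254), and the cover is clear. Next I return the scraper to its old spot.

>>> {"op": "carry_out", "data": {"targets": [{"dp": [-8, -30, 0], "yaw": 0}, {"dp": [-18, -70, 0], "yaw": 1}, {"dp": [-30, -115, 0], "yaw": 2}, {"dp": [-42, -160, 0], "yaw": 3}, {"dp": [-54, -205, 5], "yaw": 4}, {"dp": [-66, -250, 15], "yaw": 5}, {"dp": [-78, -295, 35], "yaw": 5.2}, {"dp": [-90, -335, 60], "yaw": 5.2}, {"dp": [-98, -368, 90], "yaw": 5.2}, {"dp": [-104, -387, 120], "yaw": 5.2}, {"dp": [-104, -387, 155], "yaw": 5.2}, {"dp": [-104, -387, 185], "yaw": 5.2}]}}

```text
clock: 13.18
eef_pos: [486.4, 291.5, 123.1]
tcp_rot: [3.14, 0.001, -0.209]
contact_force: [0.1, 0.1, -1.8]
opening: 0.286
grasp_force: 49.6
```

>>> {"op": "carry_out", "data": {"targets": [{"dp": [0, 0, 20], "yaw": 0}, {"dp": [0, 0, 42], "yaw": 0}, {"dp": [0, 0, 62], "yaw": 0}, {"dp": [0, 0, 78], "yaw": 0}, {"dp": [0, 0, 88], "yaw": 0}, {"dp": [0, 0, 94], "yaw": 0}, {"dp": [0, 0, 97], "yaw": 0}, {"dp": [0, 0, 98.5], "yaw": 0}, {"dp": [0, 0, 98.5], "yaw": 0}, {"dp": [0, 0, 98.5], "yaw": 0}]}}

```text
clock: 14.42
eef_pos: [486.6, 292.7, 27.1]
tcp_rot: [-3.141, -0.0, -0.209]
contact_force: [-0.1, -0.3, -0.9]
opening: 0.284
grasp_force: 49.6
```

>>> {"op": "carry_out", "data": {"targets": [{"dp": [0, 0, 0.7], "yaw": 0}, {"dp": [0, 0, 1.3], "yaw": 0}, {"dp": [0, 0, 1.3], "yaw": 0}, {"dp": [0, 0, 1.3], "yaw": 0}]}}

```text
clock: 14.92
eef_pos: [486.6, 292.7, 26.2]
tcp_rot: [-3.141, -0.0, -0.209]
contact_force: [-3.1, -1.2, 8.4]
opening: 0.284
grasp_force: 50.7
```

>>> {"op": "carry_out", "data": {"targets": [{"dp": [0, 0, 0], "yaw": 0}, {"dp": [0, 0, 0], "yaw": 0}, {"dp": [0, 0, 0], "yaw": 0}, {"dp": [0, 0, 0], "yaw": 0}, {"dp": [0, 0, -10], "yaw": 0}, {"dp": [0, 0, -40], "yaw": 0}, {"dp": [0, 0, -80], "yaw": 0}, {"dp": [0, 0, -130], "yaw": 0}, {"dp": [0, 0, -185], "yaw": 0}, {"dp": [0, 0, -235], "yaw": 0}, {"dp": [0, 0, -275], "yaw": 0}, {"dp": [0, 0, -275], "yaw": 0}], "fingers": 0.2}}

```text
clock: 16.42
eef_pos: [487.8, 293.4, 304.9]
tcp_rot: [-3.137, -0.005, -0.209]
contact_force: [0.2, -0.4, -0.4]
opening: 0.602
grasp_force: 0.0
```

Run:
```python
from face import *
s=r.sense(); print(s['clock'],s['eef_pos'],s['tcp_rot'],s['opening'])
C=cal("wrist"); im=r.grab_frame("wrist"); np.savez("w5.npz",K=C[0],R=C[1],t=C[2],im=im); print(face("w5.npz"))
# index arm from w3,w4 (tip/pivot pixels at 800 scale) with w1
ctr=np.array([561.8,-87.6]);ex=np.array([.9933,-.1156]);ey=np.array([.1156,.9933])
for n,tip,cf in (("w1.npz",(252,95),None),("w3.npz",(269,270),None),("w4.npz",(190,199),None)):
    z=np.load(n); C=(z['K'],z['R'],z['t']); o,d=ray(C,((tip[0]+.5)/1.42857-.5,(tip[1]+.5)/1.42857-.5))
    s=(115.5-(o[:2]-ctr)@ey)/(d[:2]@ey); P=o+s*d; print(n,(P[:2]-ctr)@ex,P[2], "angle", np.arctan2(P[2]-80,104.5-(P[:2]-ctr)@ex), np.hypot(P[2]-80,104.5-(P[:2]-ctr)@ex))
```

```text
16.425 [487.84764867 293.36070285 304.86904207] [-3.13681631 -0.00516532 -0.20875702] 0.6022668434254056
((486.7066345214844, 291.9778747558594), (21.988439559936523, 107.92404174804688), 78.5453109741211)
w1.npz 35.07001934235054 140.13020562389795 angle 0.7137414860816181 91.84859194616881
w3.npz 38.30929858655057 139.6695172394278 angle 0.7336315441779862 89.11599318411251
w4.npz 36.424270749994555 137.35733682210014 angle 0.700154150037177 89.01780159183832
```

>>> {"op": "carry_out", "data": {"targets": [{"dp": [12, 35, 0], "yaw": -2}, {"dp": [28, 80, 0], "yaw": -4}, {"dp": [42, 117, 0], "yaw": -5.2}, {"dp": [42, 117, 0], "yaw": -5.2}, {"dp": [42, 117, 0], "yaw": -5.2}]}}

```text
clock: 17.1
eef_pos: [502.9, 169.6, 299.8]
tcp_rot: [3.141, 0.001, -0.119]
contact_force: [0.2, -0.5, -0.8]
opening: 0.597
grasp_force: 0.0
```

Run:
```python
from h import *
s=r.sense(); print(s['clock'],s['eef_pos'],s['tcp_rot'])
C=cal("wrist"); im=r.grab_frame("wrist"); np.savez("w6.npz",K=C[0],R=C[1],t=C[2],im=im)
ctr=np.array([561.8,-87.6]);ex=np.array([.9933,-.1156]);ey=np.array([.1156,.9933])
W=lambda x,y,z:np.r_[ctr+x*ex+y*ey,z]
q=[proj(C,W(x,y,zz)) for x,y,zz in ((104,115,80),(35,115,140),(-103,103,82))]; print(np.round(q))
c=np.mean(q[:2],0).astype(int); 
D=np.load("w4.npz"); C4=(D['K'],D['R'],D['t']); c4=np.mean([proj(C4,W(104,115,80)),proj(C4,W(35,115,140))],0).astype(int)
cr=lambda I,c:cv2.resize(I[max(c[1]-45,0):c[1]+45,max(c[0]-30,0):c[0]+30][:,:,::-1],(390,585),interpolation=cv2.INTER_CUBIC)
print(c,c4); cv2.imwrite("pics/bar.png",np.hstack([cr(im,c),cr(D['im'],c4)]))
```

```text
17.1 [502.8981768  169.57934416 299.75638741] [ 3.14148091e+00  1.27708112e-03 -1.18901664e-01]
[[409. -10.]
 [429.  54.]
 [400. 197.]]
[418  22] [140 106]
```

View pics/bar.png

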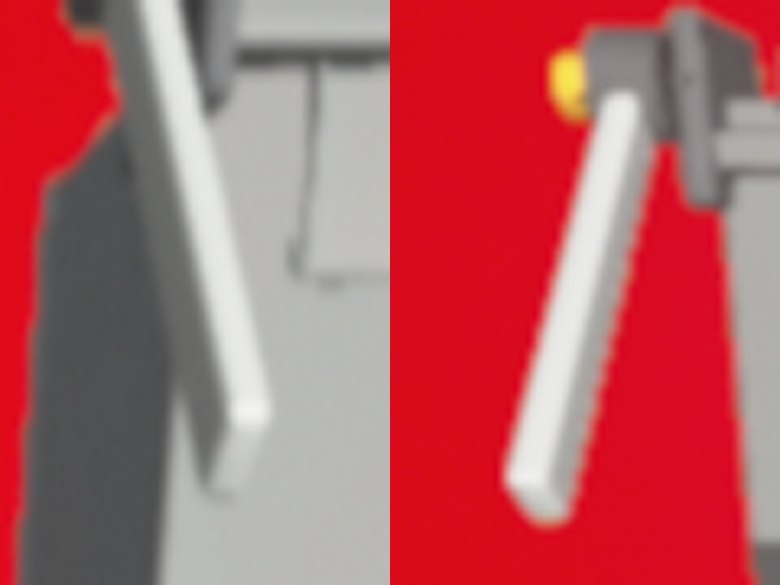

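Left is the view from the left (w6), with the bar's top front edge at (248,411). Right is w4, with the same edge at crop (141,484), and the bar's top strip is clean in both. I'll triangulate from these.

Run:
```python
from h import *
ctr=np.array([561.8,-87.6]);ex=np.array([.9933,-.1156]);ey=np.array([.1156,.9933])
loc=lambda P:np.array([(P[:2]-ctr)@ex,(P[:2]-ctr)@ey,P[2]])
L=lambda n:(lambda z:(z['K'],z['R'],z['t']))(np.load(n))
A=L("w6.npz");B=L("w4.npz")
a=lambda u,v:(388+(u+.5)/6.5-.5,(v+.5)*67/585-.5); b=lambda u,v:(110+(u+.5)/6.5-.5,61+(v+.5)/6.5-.5)
def tri(pa,pb):
    o1,d1=ray(A,pa);o2,d2=ray(B,pb); s=np.linalg.lstsq(np.c_[d1,-d2],o2-o1,rcond=None)[0]; P,Q=o1+s[0]*d1,o2+s[1]*d2; return (P+Q)/2,np.linalg.norm(P-Q)
P,g=tri(a(248,411),b(141,484)); p=loc(P); print("tip top",p,"gap",g)
h=np.hypot(104.5-p[0],p[2]-80); print("len",h,"angle",np.arctan2(p[2]-80,104.5-p[0])-np.arctan2(5,85))
def pl(C,px,y=115.5):
    o,d=ray(C,px); s=(y-(o[:2]-ctr)@ey)/(d[:2]@ey); return loc(o+s*d)
for C,p1,p2 in ((A,a(248,411),a(160,5)),(B,b(141,484),b(232,95))):
    for y in (113.5,115.5,117.5):
        u,v=pl(C,p1,y),pl(C,p2,y); print(y,u.round(1),v.round(1),"slope",np.arctan2(u[2]-v[2],v[0]-u[0]))
```

```text
tip top [ 40.86555384 116.93512494 136.9732256 ] gap 1.3643830129207477
len 85.41247667938983 angle 0.6714679086706953
113.5 [ 43.3 113.5 128.8] [ 93.  113.5  87.5] slope 0.6931127802552411
115.5 [ 42.3 115.5 133.3] [ 91.3 115.5  92.7] slope 0.6931127802552418
117.5 [ 41.3 117.5 137.9] [ 89.5 117.5  97.9] slope 0.6931127802552406
113.5 [ 40.4 113.5 144.3] [ 98.7 113.5  95.8] slope 0.6941274339400247
115.5 [ 40.3 115.5 139.8] [ 99.4 115.5  90.5] slope 0.6941274339400253
117.5 [ 40.2 117.5 135.2] [100.2 117.5  85.3] slope 0.694127433940025
```

>>> {"op": "carry_out", "data": {"targets": [{"dp": [1, 25, 0], "yaw": 0}, {"dp": [3, 65, 0], "yaw": 0}, {"dp": [5, 110, 5], "yaw": 0}, {"dp": [7, 155, 20], "yaw": 0}, {"dp": [9, 195, 45], "yaw": 0}, {"dp": [10, 230, 70], "yaw": 0}, {"dp": [10, 246, 90], "yaw": 0}, {"dp": [10, 246, 90], "yaw": 0}, {"dp": [10, 246, 90], "yaw": 0}]}}

```text
clock: 18.27
eef_pos: [484.9, -75.1, 211.0]
tcp_rot: [-3.141, -0.0, -0.117]
contact_force: [-0.1, 0.7, 0.6]
opening: 0.602
grasp_force: 0.0
```

Run:
```python
from h import *
s=r.sense(); print(s['clock'],s['eef_pos'],s['tcp_rot'])
C=cal("wrist"); im=r.grab_frame("wrist"); np.savez("w7.npz",K=C[0],R=C[1],t=C[2],im=im)
cv2.imwrite("pics/w7.png",cv2.resize(im[:,:,::-1],(800,600),interpolation=cv2.INTER_CUBIC))
```

```text
18.275 [484.88525381 -75.10349513 211.02447333] [-3.14126022e+00 -4.86747092e-04 -1.17260042e-01]
```

View pics/w7.png

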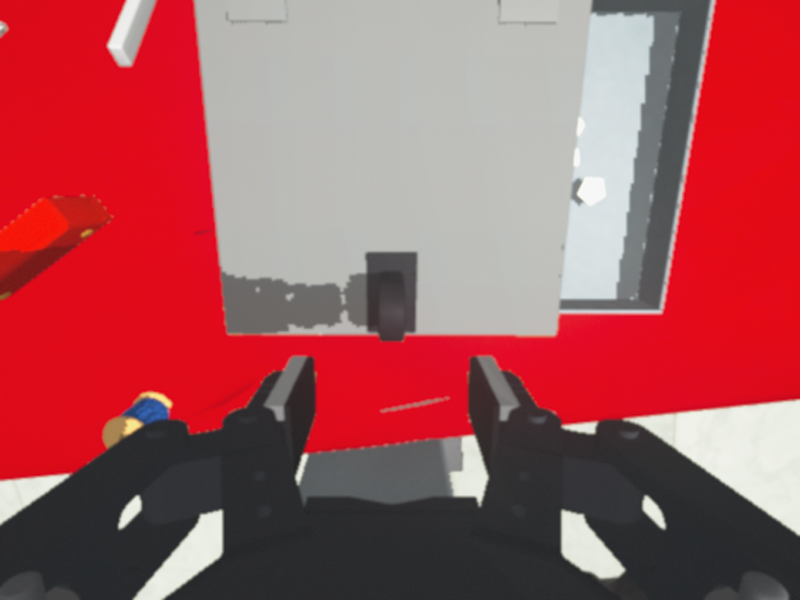

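The fin's upper plate is at (391,305) and its base at (366–417, 252–333). The front edge of the cover runs from (228,334) to (557,334), and the jaws straddle the fin's line.

Run:
```python
from h import *
z=np.load("w7.npz"); C=(z['K'],z['R'],z['t']); f=lambda u,v,h:onz(C,((u+.5)/1.42857-.5,(v+.5)/1.42857-.5),h)
a,b=f(228,334,82),f(557,334,82); d=a-b; print(a,b,"w",np.linalg.norm(d),"yaw",np.arctan2(-d[0],d[1]))
c=(a+b)/2; yaw=np.arctan2(-d[0],d[1]); ex=np.array([np.cos(yaw),np.sin(yaw)]); fin=c[:2]+24.5*ex; print("fin",fin,"ctr",c[:2]+103*ex,"base",f(391.5,292,84), "top front/rear",f(391,340,115),f(391,270,115))
s=r.sense(); y=s['tcp_rot'][2]; d=fin-s['eef_pos'][:2]; print("tool",d@[np.cos(y),np.sin(y)],d@[np.sin(y),-np.cos(y)])
```

```text
[469.66502472  27.21839095  82.        ] [ 446.03581683 -174.76369452   82.        ] w 203.35953952371435 yaw -0.116457303431779
fin [482.18447024 -76.61941076] ctr [560.15275118 -85.74065889] base [484.99204019 -76.35001174  84.        ] top front/rear [466.06566005 -73.87497357 115.        ] [504.44013005 -78.38224798 115.        ]
tool -2.6557142394065814 1.8707314073675303
```

>>> {"op": "carry_out", "data": {"targets": [{"dp": [-1, 1, 15], "yaw": 0}, {"dp": [-2.5, 2, 40], "yaw": 0}, {"dp": [-2.5, 2, 62], "yaw": 0}, {"dp": [-2.5, 2, 80], "yaw": 0}, {"dp": [-2.5, 2, 93], "yaw": 0}, {"dp": [-2.5, 2, 103], "yaw": 0}, {"dp": [-2.5, 2, 108], "yaw": 0}, {"dp": [-2.5, 2, 108], "yaw": 0}, {"dp": [-2.5, 2, 108], "yaw": 0}]}}

```text
clock: 19.45
eef_pos: [481.9, -77.9, 102.9]
tcp_rot: [3.142, -0.001, -0.118]
contact_force: [0.4, 0.1, -0.1]
opening: 0.595
grasp_force: 0.0
```

>>> {"op": "carry_out", "data": {"targets": [{"dp": [0, 0, 0], "yaw": 0}, {"dp": [0, 0, 0], "yaw": 0}, {"dp": [0, 0, 0], "yaw": 0}, {"dp": [0, 0, 0], "yaw": 0}, {"dp": [0, 0, 0], "yaw": 0}, {"dp": [0, 0, 0], "yaw": 0}, {"dp": [0, 0, 0], "yaw": 0}, {"dp": [0, 0, 0], "yaw": 0}, {"dp": [0, 0, 0], "yaw": 0}], "fingers": -1, "grip_force": 45}}

```text
clock: 20.58
eef_pos: [482.0, -74.8, 102.8]
tcp_rot: [-3.137, -0.0, -0.12]
contact_force: [2.5, 24.1, 3.9]
opening: 0.156
grasp_force: 49.4
```

Run:
```python
from h import *
s=r.sense(); print(s['clock'],s['eef_pos'],s['tcp_rot'],s['opening'],s['grasp_force'],s['contact_force'])
ctr=np.array([560.2,-85.8]); yaw=-.1165; ex=np.array([np.cos(yaw),np.sin(yaw)])
p=s['eef_pos']; gx=(p[:2]-ctr)@ex; gz=p[2]+11; u=104.5-gx; v=gz-80; print("grasp u,v",u,v)
R=np.hypot(u,v); a0=np.arctan2(v,u)
for th in np.linspace(0,.69,13)[1:]: print(round(th,3), "dx %.1f dz %.1f"%(u-R*np.cos(th+a0), -(R*np.sin(th+a0)-v)))
```

```text
20.575 [481.99864631 -74.79816636 102.81768693] [-3.13688523e+00 -2.37290193e-04 -1.19986274e-01] 0.155797247897106 49.42707024514675 [ 2.47956383 24.09117822  3.85685061]
grasp u,v 183.45008577076027 33.81768693443145
0.057 dx 2.2 dz -10.5
0.115 dx 5.1 dz -20.8
0.172 dx 8.5 dz -31.0
0.23 dx 12.5 dz -40.9
0.288 dx 17.1 dz -50.6
0.345 dx 22.2 dz -60.0
0.402 dx 27.9 dz -69.2
0.46 dx 34.1 dz -77.9
0.518 dx 40.8 dz -86.3
0.575 dx 47.9 dz -94.3
0.632 dx 55.5 dz -101.9
0.69 dx 63.5 dz -109.0
```

The side force shows the jaws sat 3 mm off centre. I'll ease that off while starting the lift.

>>> {"op": "carry_out", "data": {"targets": [{"dp": [0, -1.5, 0], "yaw": 0}, {"dp": [0, -3, 0], "yaw": 0}, {"dp": [0, -3, 0], "yaw": 0}, {"dp": [0.8, -3, -5], "yaw": 0}, {"dp": [2.2, -3, -10.5], "yaw": 0}, {"dp": [3.6, -3, -15.6], "yaw": 0}, {"dp": [5.1, -3, -20.8], "yaw": 0}, {"dp": [6.8, -3, -26], "yaw": 0}, {"dp": [8.5, -3, -31], "yaw": 0}, {"dp": [8.5, -3, -31], "yaw": 0}]}}

```text
clock: 21.82
eef_pos: [490.1, -75.6, 133.1]
tcp_rot: [-3.141, 0.001, -0.118]
contact_force: [3.3, 3.8, -7.0]
opening: 0.155
grasp_force: 47.6
```

Run:
```python
from h import *
s=r.sense(); print(s['clock'],s['eef_pos'],s['tcp_rot'],s['opening'],s['grasp_force'],s['contact_force'],s['wrist_torque'])
```

```text
21.825 [490.13797803 -75.57993818 133.11319095] [-3.14096212e+00  6.63158391e-04 -1.18398515e-01] 0.15459322363687228 47.62023165822029 [ 3.26041688  3.80636821 -7.02565561] [ 0.64792647 -0.10515975 -0.11918544]
```

>>> {"op": "carry_out", "data": {"targets": [{"dp": [1.9, 0, -5], "yaw": 0}, {"dp": [4, 0, -9.9], "yaw": 0}, {"dp": [8.6, 0, -19.6], "yaw": 0}, {"dp": [13.7, 0, -29], "yaw": 0}, {"dp": [19.4, 0, -38.2], "yaw": 0}, {"dp": [25.6, 0, -46.9], "yaw": 0}, {"dp": [32.3, 0, -55.3], "yaw": 0}, {"dp": [39.4, 0, -63.3], "yaw": 0}, {"dp": [43, 0, -67.2], "yaw": 0}, {"dp": [46, 0, -70], "yaw": 0}, {"dp": [47, 0, -70.9], "yaw": 0}, {"dp": [47, 0, -70.9], "yaw": 0}]}}

```text
clock: 23.32
eef_pos: [536.7, -81.3, 204.3]
tcp_rot: [-3.142, 0.001, -0.118]
contact_force: [-1.8, 4.4, -8.1]
opening: 0.156
grasp_force: 45.8
```

Run:
```python
from h import *
s=r.sense(); print(s['clock'],s['eef_pos'],s['tcp_rot'],s['opening'],s['grasp_force'],s['contact_force'],s['wrist_torque'])
ctr=np.array([560.2,-85.8]); yaw=-.1165; ex=np.array([np.cos(yaw),np.sin(yaw)])
p=s['eef_pos']; u=104.5-(p[:2]-ctr)@ex; v=p[2]+11-80; print("cover",np.arctan2(v,u)-np.arctan2(33.8,183.45),np.hypot(u,v))
C=cal("wrist"); im=r.grab_frame("wrist"); np.savez("w8.npz",K=C[0],R=C[1],t=C[2],im=im)
S=r.grab_frame("scene")
ims=cv2.resize(S[190:290,205:345][:,:,::-1],(400,286),interpolation=cv2.INTER_CUBIC)
a=cv2.resize(im[:,:,::-1],(400,300),interpolation=cv2.INTER_CUBIC); b=cv2.resize(im[0:200,70:270][:,:,::-1],(400,400),interpolation=cv2.INTER_CUBIC)
o=np.zeros((600,800,3),np.uint8); o[:300,:400]=a; o[300:586,:400]=ims; o[:400,400:]=b; cv2.imwrite("pics/w8.png",o)
```

```text
23.325 [536.65693292 -81.26077898 204.26881017] [-3.14152023e+00  1.20569803e-03 -1.18004110e-01] 0.15571645517482358 45.77569424291141 [-1.79544033  4.39931477 -8.08235988] [ 0.76387669  0.66861257 -0.18697677]
cover 0.6291969937116861 186.51290299195387
```

View pics/w8.png

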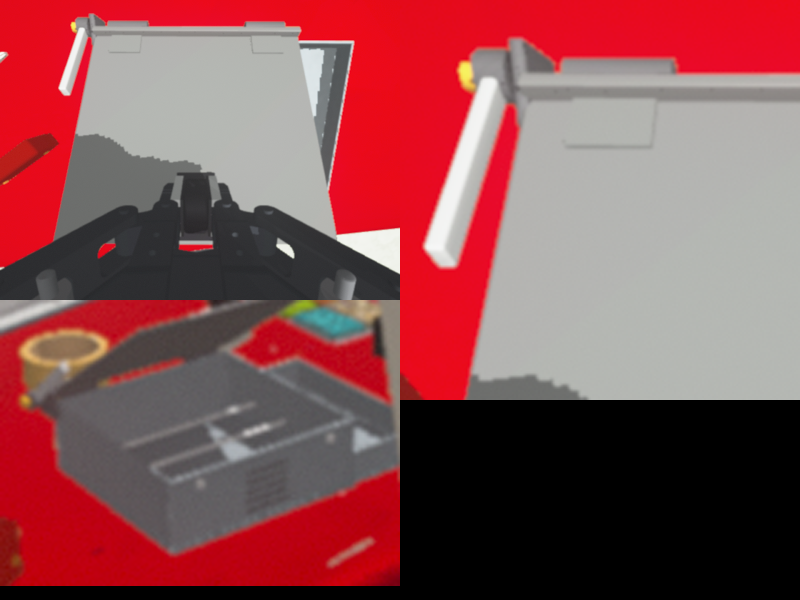

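The cover is at about 0.63 rad. In the right-hand crop the bar runs from (492,80) to (435,248) and the cover's left edge from (522,110) to (470,390). I'll measure both slopes in this one image with sub-pixel edges.

```bash
cat > ang.py <<'E'
from h import *
ctr=np.array([560.2,-85.8]); yaw=-.1165; ex=np.array([np.cos(yaw),np.sin(yaw)]); ey=np.array([-ex[1],ex[0]])
def run(fn):
    z=np.load(fn); C=(z['K'],z['R'],z['t']); G=z['im'][:,:,1].astype(float)  # red cloth: g~0
    def up(v,a,b,rise=True,th=75):
        row=G[v,a:b]; k=[i for i in range(len(row)-1) if (row[i]<th<=row[i+1] if rise else row[i]>=th>row[i+1])]
        return None if not k else a+k[0]+(th-row[k[0]])/(row[k[0]+1]-row[k[0]])
    def slope(P,y):
        Q=[]
        for p in P:
            o,d=ray(C,p); s=(y-(o[:2]-ctr)@ey)/(d[:2]@ey); X=o+s*d; Q.append([104.5-(X[:2]-ctr)@ex,X[2]])
        Q=np.array(Q,np.float32); vx,vy,x0,y0=cv2.fitLine(Q,cv2.DIST_HUBER,0,.01,.01).ravel(); return np.arctan2(vy,vx)if vx>0 else np.arctan2(-vy,-vx), Q[0],Q[-1]
    bar=[(up(v,75,125),v) for v in range(48,118)]; bar=[p for p in bar if p[0]]
    barR=[]; cov=[]
    for u,v in bar:
        e=up(v,int(u)+3,int(u)+40,False)
        if e: barR.append((e,v)); 
    for v in range(75,180):
        s=next((p[0] for p in barR if p[1]==v),None); a=int(s)+2 if s else 95
        e=up(v,a,160); 
        if e: cov.append((e,v))
    for n,P,y in (("bar left",bar,118.5),("bar right",barR,112.5),("cover",cov,103)): print(fn,n,len(P),np.round(P[0],1),np.round(P[-1],1),slope(P,y) if P else '')
E
python3 -c "
from ang import *
run('w8.npz')"
```

```text
w8.npz bar left 70 [105.8  48. ] [ 82.6 117. ] (np.float32(0.71193564), array([10.6258335, 94.85027  ], dtype=float32), array([ 58.052097, 135.62662 ], dtype=float32))
w8.npz bar right 66 [123.8  52. ] [103.4 117. ] (np.float32(0.7157107), array([10.265453, 80.396805], dtype=float32), array([ 57.765934, 122.43569 ], dtype=float32))
w8.npz cover 105 [126.6  75. ] [105.5 179. ] (np.float32(0.61556435), array([ 29.2532  , 101.930305], dtype=float32), array([ 94.57165, 148.16487], dtype=float32))
```

>>> {"op": "carry_out", "data": {"targets": [{"dp": [2, 0, -1.8], "yaw": 0}, {"dp": [4, 0, -3.6], "yaw": 0}, {"dp": [6, 0, -5.4], "yaw": 0}, {"dp": [8, 0, -7.1], "yaw": 0}, {"dp": [8, 0, -7.1], "yaw": 0}, {"dp": [8, 0, -7.1], "yaw": 0}]}}

```text
clock: 24.18
eef_pos: [544.6, -82.2, 211.3]
tcp_rot: [-3.142, 0.001, -0.118]
contact_force: [-1.6, 4.3, -7.8]
opening: 0.155
grasp_force: 45.6
```

```bash
cat > m.py <<'E'
import sys
from ang import *
s=r.sense(); p=s['eef_pos']; u=104.5-(p[:2]-ctr)@ex; v=p[2]+11-80; print(s['clock'],p,s['contact_force'],"cover kin",np.arctan2(v,u)-np.arctan2(33.8,183.45),np.hypot(u,v))
C=cal("wrist"); im=r.grab_frame("wrist"); np.savez(sys.argv[1],K=C[0],R=C[1],t=C[2],im=im); run(sys.argv[1])
E
python3 m.py w9.npz
```

```text
24.175 [544.58247682 -82.23497274 211.32022675] [-1.56325946  4.34458202 -7.82758242] cover kin 0.6863313218613025 186.43358019593293
w9.npz bar left 70 [104.7  48. ] [ 94.9 117. ] (np.float32(0.7095277), array([  2.940172, 103.52369 ], dtype=float32), array([ 49.722466, 128.71332 ], dtype=float32))
w9.npz bar right 53 [129.2  65. ] [113.9 117. ] (np.float32(0.7162666), array([ 9.98855, 80.37979], dtype=float32), array([ 49.428974, 115.27031 ], dtype=float32))
w9.npz cover 105 [133.6  75. ] [109.5 179. ] (np.float32(0.67060167), array([19.548973, 97.09008 ], dtype=float32), array([ 87.342804, 150.56313 ], dtype=float32))
```

```bash
cat > ang2.py <<'E'
from ang import *
def fit(fn,r0,r1,a0,kind,y,off):
    z=np.load(fn); C=(z['K'],z['R'],z['t']); G=z['im'][:,:,1].astype(float); Q=[]
    for v in range(r0,r1):
        row=G[v]; th=75; e=[]
        for i in range(a0,a0+130):
            if (row[i]<th)!=(row[i+1]<th): e.append(i+(th-row[i])/(row[i+1]-row[i]))
        k={'L':0,'R':1,'C':2}[kind]
        if kind=='c': k=0
        if len(e)<=k: continue
        o,d=ray(C,(e[k],v)); s=(y-(o[:2]-ctr)@ey)/(d[:2]@ey); X=o+s*d; Q.append([104.5-(X[:2]-ctr)@ex,X[2]])
    Q=np.array(Q,np.float32); vx,vy,x,yy=cv2.fitLine(Q,cv2.DIST_HUBER,0,.01,.01).ravel(); e=(Q-[x,yy])@[-vy,vx]
    print(fn,kind,len(Q),"slope %.4f"%np.arctan(vy/vx),"rms %.2f"%e.std(),"axis offset from hinge %.1f"%((0-x)*-vy/1*np.sign(vx)*1+(80-yy)*vx*np.sign(vx)), Q[0],Q[-1])
E
python3 - <<'E'
from ang2 import *
for f,b,a,c in (("w1.npz",(24,60),150,(30,180)),("w4.npz",(88,128),110,(90,130)),("w8.npz",(60,115),72,(75,115)),("w9.npz",(68,115),72,(75,115))):
    for k,y in (("L",118.5),("R",112.5)): fit(f,*b,a,k,y,0)
    fit(f,*c,a,"C",103,0)
E
```

```text
w1.npz L 36 slope 0.7167 rms 0.14 axis offset from hinge -5.3 [ 21.347824 105.84828 ] [ 61.293262 140.61482 ]
w1.npz R 36 slope 0.7119 rms 0.38 axis offset from hinge 6.1 [15.53507 85.19295] [ 57.485962 120.63219 ]
w1.npz C 43 slope -1.4835 rms 11.85 axis offset from hinge -40.6 [21.068335 84.343285] [-420.81662 5247.1396 ]
w4.npz L 40 slope 0.7129 rms 0.09 axis offset from hinge -4.9 [ 16.989433 101.264175] [ 55.217228 134.30824 ]
w4.npz R 40 slope 0.7117 rms 0.26 axis offset from hinge 6.1 [15.31573 85.45685] [ 55.311768 119.54057 ]
w4.npz C 40 slope -0.0015 rms 3.87 axis offset from hinge -2.5 [18.57932 98.22476] [57.705482 82.52132 ]
w8.npz L 55 slope 0.7133 rms 0.06 axis offset from hinge -4.2 [ 19.782694 102.657974] [ 56.232162 134.07895 ]
w8.npz R 55 slope 0.7162 rms 0.05 axis offset from hinge 5.9 [16.94045 86.96549] [ 55.830196 120.87464 ]
w8.npz C 40 slope 0.6135 rms 0.11 axis offset from hinge -1.0 [ 29.2532   101.930305] [ 55.835724 120.79378 ]
w9.npz L 47 slope 0.7128 rms 0.07 axis offset from hinge -4.3 [15.055542 98.65489 ] [ 47.775257 127.016075]
w9.npz R 47 slope 0.7151 rms 0.09 axis offset from hinge 5.9 [12.601951 83.2937  ] [ 47.354786 113.270065]
w9.npz C 40 slope 0.6699 rms 0.12 axis offset from hinge -1.0 [19.548973 97.09008 ] [ 47.54527 119.14119]
```

>>> {"op": "carry_out", "data": {"targets": [{"dp": [1.8, 0, -1.5], "yaw": 0}, {"dp": [3.7, 0, -3], "yaw": 0}, {"dp": [5.5, 0, -4.5], "yaw": 0}, {"dp": [5.5, 0, -4.5], "yaw": 0}, {"dp": [5.5, 0, -4.5], "yaw": 0}, {"dp": [5.5, 0, -4.5], "yaw": 0}]}}

```text
clock: 24.98
eef_pos: [550.2, -82.9, 215.9]
tcp_rot: [3.142, 0.001, -0.118]
contact_force: [-1.9, 4.9, -6.8]
opening: 0.16
grasp_force: 45.4
```

```bash
python3 m.py w10.npz
python3 - <<'E'
from ang2 import *
for k,y in (("L",118.5),("R",112.5),("C",103)): fit("w10.npz",72,115,72,k,y,0)
# cover front edge from w10 & scene cam left edge
S=r.grab_frame("scene"); a=cv2.resize(S[195:235,205:305][:,:,::-1],(800,320),interpolation=cv2.INTER_CUBIC)
b=cv2.resize(np.load("w10.npz")['im'][:,:,::-1],(373,280)); o=np.zeros((600,800,3),np.uint8); o[:320]=a; o[320:,:373]=b; cv2.imwrite("pics/f.png",o)
E
```

```text
24.975 [550.22725218 -82.93121809 215.90430924] [-1.93354923  4.86543538 -6.77529812] cover kin 0.7255187966160748 186.40231675961425
w10.npz bar left 69 [116.7  49. ] [102.5 117. ] (np.float32(0.56548333), array([-6.0187793, 89.81236  ], dtype=float32), array([ 43.792   , 123.588646], dtype=float32))
w10.npz bar right 48 [147.8  49. ] [120.8 117. ] (np.float32(0.7202344), array([-16.100243,  42.07796 ], dtype=float32), array([ 43.477436, 109.51537 ], dtype=float32))
w10.npz cover 105 [135.2  75. ] [112.4 179. ] (np.float32(0.71970975), array([13.401316, 98.71394 ], dtype=float32), array([ 82.235634, 151.61076 ], dtype=float32))
w10.npz L 43 slope 0.7118 rms 0.07 axis offset from hinge -4.4 [10.802268 95.19251 ] [ 41.75565 121.78725]
w10.npz R 41 slope 0.7145 rms 0.15 axis offset from hinge 6.1 [ 9.983066 79.84196 ] [ 41.323658 107.89452 ]
w10.npz C 41 slope 0.6840 rms 1.22 axis offset from hinge -2.0 [12.836844 99.56311 ] [ 41.61225 116.79504]
```

View pics/f.png

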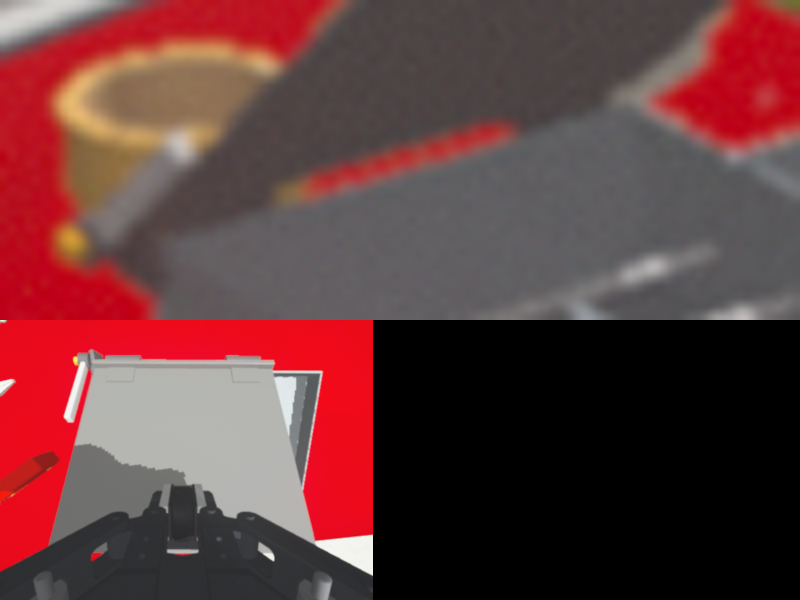

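In the scene crop the bar, from (100,235) to (180,150), runs parallel to the cover's left edge. I'll check once more on clean rows.

Run:
```python
from ang2 import *
for f in ("w8.npz","w9.npz","w10.npz"): fit(f,84,116,72,"C",103,0); fit(f,84,116,72,"L",118.5,0)
for f,a in (("w8.npz",128),("w9.npz",131),("w10.npz",134)): 
    fit(f,135,175,75,"L",103,0)
s=r.sense(); print(s['clock'],s['qvel'].round(4),s['opening'],s['grasp_force'])
```

```text
w8.npz C 32 slope 0.6170 rms 0.11 axis offset from hinge -0.8 [ 35.599186 106.11267 ] [ 56.481766 121.261665]
w8.npz L 32 slope 0.7162 rms 0.06 axis offset from hinge -4.0 [ 36.887253 117.32529 ] [ 56.844677 134.73125 ]
w9.npz C 32 slope 0.6773 rms 0.10 axis offset from hinge -0.6 [ 26.245962 101.74156 ] [ 48.21812  119.656075]
w9.npz L 32 slope 0.7116 rms 0.07 axis offset from hinge -4.4 [ 27.077257 109.01634 ] [ 48.425533 127.543205]
w10.npz C 32 slope 0.7101 rms 0.13 axis offset from hinge -0.9 [19.628563 98.68428 ] [ 42.315174 117.646126]
w10.npz L 32 slope 0.7116 rms 0.08 axis offset from hinge -4.4 [ 20.143732 103.21702 ] [ 42.441055 122.53371 ]
w8.npz L 40 slope 0.6158 rms 0.10 axis offset from hinge -0.9 [ 69.05162 130.10535] [ 91.80396 146.24298]
w9.npz L 40 slope -1.0164 rms 5.31 axis offset from hinge -97.6 [ 60.163765 165.09163 ] [ 84.55489 148.27841]
w10.npz L 40 slope -0.9922 rms 3.84 axis offset from hinge -96.8 [ 54.703983 162.10585 ] [ 79.412506 149.17805 ]
25.075 [ 0.0001 -0.0003 -0.0005 -0.0012 -0.0007 -0.0002] 0.15624464319469594 45.38144630925672
```

The cover measures 0.710 rad against 0.712 for the bar in the same image. I'll hold briefly to settle, then hand in.

>>> {"op": "carry_out", "data": {"targets": [{"dp": [0, 0, 0], "yaw": 0}, {"dp": [0, 0, 0], "yaw": 0}, {"dp": [0, 0, 0], "yaw": 0}, {"dp": [0, 0, 0], "yaw": 0}]}}

```text
clock: 25.58
eef_pos: [550.2, -82.9, 215.9]
tcp_rot: [3.142, 0.001, -0.118]
contact_force: [-2.3, 3.6, -7.5]
opening: 0.156
grasp_force: 45.4
```

```bash
python3 -c "
from rig import r
s=r.sense();print(s['eef_pos'],s['grasp_force']);print(r.sign_off())"
```

```text
[550.22281159 -82.91731918 215.91489789] 45.381104010339186
the job is handed in; nothing more can be done
None
```

I've handed the job in, with no verdict shown: the three chips are in the tray, the scraper stands upright where it started, and the arm is still holding the cover at about 0.71 rad, which matches the index arm (0.71 rad).

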